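# Stand the resin cartridge in the empty bay of the rail

### The arm

A 7-joint arm with a two-finger parallel gripper is mounted at the origin on the work surface. World frame = base frame: x ahead of the robot, y to its left, z up, the work surface at z = 0. Lengths are in mm, angles in rad, forces in N, time in s.
With the tool pointing down it reaches from about 400 to 850 mm from the base axis. Payload 6.9 kg.
Tool frame: the origin (TCP) lies on the front face of the gripper's body, between the roots of the fingers; the fingertips stand 73 mm ahead of it and the grasp point (between the pads) lies 54 mm ahead of it; z points along the fingers, y is the line along which they close (so a half turn about z gives the same grasp; the last joint's range is limited). The gripper opens to 85 mm and grips with 20 to 120 N. Pads are 22 mm wide; open, the fingers measure 114 mm over their backs; the gripper's body (76 mm by 85 mm) begins 54 mm behind the grasp point. The pads swing forward as they close: fully open they stand 13 mm farther back than shut.
Start: joints at [-1.198, 0.507, -0.238, 1.5, 0.126, 1.149, -0.155], TCP at [165.402, 602.707, 303.875] pointing down, gripper open.
Joint ranges: [-3.08, 3.08], [-0.24, 2.05], [-1.43, 1.35], [0, 2.5], [-1.52, 4.66], [0.17, 1.96], [-2.89, 2.89]. Speed limits (rad/s): [2.39, 2.39, 3.14, 3.14, 3.14, 3.14, 3.14].

### API

Orientations are given as [roll, pitch, yaw] about the fixed x, y, z axes, in that order (R = Rz(yaw) Ry(pitch) Rx(roll)).
In Python, from workcell import bot gives the robot as it stands. The module is installed in compiled form; this text tells all that it offers.
- The arm moves only by the shell command python3 -m jog 'ROWS' [FORCE]. ROWS is JSON, a list of rows, each a list of 5 numbers: the closure, from -1 (fully open) to 1 (shut), then the shift along the world's x, y, z in units of 40 mm (1.0 is 40 mm), then the turn about the world's z in units of 5 degrees (1.0 is 5 degrees). A call has 1 to 12 rows; each row is the pose to reach, as a shift and turn from the pose commanded when the call began; what a row does not reach only later rows make up. A row lasts 1/12 s, in which the tool goes at most 41.7 mm and 7.16 degrees, less where a joint would pass 70% of its speed; a pose out of reach is approached as far as the arm can. A call with a gripper value outside its range is refused whole. The fingers move at their own pace and stop on an object; FORCE is the grip in N (left out, the last holds). Time passes only in rows, so rows that repeat a pose let the fingers close. It gives the time, the measured TCP pose, the force, the opening and the grip force at its end, in the units of the state.
- bot.state(): the state, without advancing time (a new reading comes with each control period).
- bot.get_image(name): name is "side" or "top"; returns the picture (400x640x3 uint8, red, green, blue); there is no depth.
- bot.camera_params(name): a dict with "fx", "fy", "cx", "cy" (pixels), "rvec" (rotation vector, rad) and "tvec" (3), from world to camera coordinates, as OpenCV has them. Camera axes: x right, y down, z forward; pixel columns grow to the right and rows downward; lengths in mm; the calibration is good to about 2 mm. A picture is of the moment at which its call begins. camera_params takes no time and is no camera call.
- bot.job_done(): hands the job in; it is judged then, once.
Trained networks look in the newest picture that a camera, given by its name, has taken for a name from the list of things; names that differ only in an ending like _2 or _b are one class to them, and where a whole thing is asked for, a point or a joint stands for the part that bears it (a point fixed in the world has none). Each returns a list of dicts, best first, with "score" (0 to 1); they miss things now and then, are a little off and sometimes report something else, mostly with a low value. They report only what shows in the picture. A call takes as long as a camera call.
- bot.masks_of(camera, name): "mask" (400x640 bool, what is visible of it).
- bot.tip_of(camera, name): "xyz" ([x, y, z] in mm, in world coordinates, good to about 4 mm: a listed point, or the origin of a listed thing).
The state is a dict: "time_s": time; "joint_pos": joint angles; "joint_vel": joint speeds; "tau": joint torques, N m; "ee_pos": TCP position; "ee_rot": TCP orientation; "wrist_force": force on the tool from outside, world axes, zero at the start; "ft_torque": the same for the moment, N m; "opening": opening from 0.0 (shut) to 1.0 (fully open); "grasp_force": force on a finger pad.
Only numpy, scipy, OpenCV 4.12 (cv2) and the standard library are available. Lean on these libraries where they do the work, as an engineer would, in place of code of your own. Each camera call takes 0.05 s, during which the arm holds its last target. There are 200 camera calls.

### The job

Stand the resin cartridge that lies on the bench in the empty bay of the narrow raised rail: upright with its cap up, middle of the foot on the middle of the bay, in line with the stored cartridges, its broad labelled faces to the front and back of the rail like theirs, and touching none of them. Leave everything else on the bench where it is.

Things in the scene. Friction and masses are not known exactly. Their poses are not given: they have to be found in the camera images.
- cartridge: loose resin cartridge, lying: hard black box 96 mm long, 58 wide, 38 thick (0.18-0.35 kg), white label on both broad faces, grey round cap (22 mm wide, 10 high) on one end; the other end is its foot. Origin: middle of the broad face it lies on. x runs along it from cap end (x=-48 mm) to foot (+48), y along width, z along thickness (lying face 0, upper 38 mm). Cap up, its x points down
- foot (a point): centre of the cartridge's flat foot (38 x 58 mm), which is what must rest on the rail; axes as the cartridge's
- rail: fixed aluminium bar on the table, 24 mm wide, 60 high, 330 long, black ends with feet; narrower than the cartridges are thick (38 mm). Origin: centre of its underside; y along it, x across, z up. Four bays at 70 mm pitch (y = -105, -35, 35, 105 mm), three taken; a cartridge has 12 mm to each neighbour
- bay: the empty bay, marked by a blank white plate (50 mm wide, 22 high, 3 thick) on the rail's side facing the robot, out to 15.5 mm from the rail's middle line, top edge 2 mm below the rail's top. Origin on the rail's top face (60 mm above the table) at the bay's middle; x across the rail, y along it, z up. The cartridge's foot belongs here
- stored1: one of three full cartridges already standing on the rail, the same black block as the cartridge (38 x 58 x 96 mm plus 10 mm cap, 0.25 kg), loose, cap up, its 38 mm thickness across the rail; origin at the centre of its foot, z up, x across the rail, y along it
- stored2: one of three full cartridges already standing on the rail, the same black block as the cartridge (38 x 58 x 96 mm plus 10 mm cap, 0.25 kg), loose, cap up, its 38 mm thickness across the rail; origin at the centre of its foot, z up, x across the rail, y along it
- stored3: one of three full cartridges already standing on the rail, the same black block as the cartridge (38 x 58 x 96 mm plus 10 mm cap, 0.25 kg), loose, cap up, its 38 mm thickness across the rail; origin at the centre of its foot, z up, x across the rail, y along it
- bottle: bystander: white jar-like bottle standing upright, 62 mm across, 100 mm high with its black cap; origin at the centre of its underside, z up
- cups: bystander: three white mixing cups left nested, one piece, mouth up, 66 mm across, 84 mm high; origin at the centre of the underside, z up
- scraper: bystander: scraper with a black handle lying on the table, 190 mm long along its x; origin under its middle
- driver: bystander: screwdriver lying on the table, 170 mm long along its x; origin under its middle
- bracket: bystander: white printed angle bracket, 50 x 40 mm, 40 mm high; origin at the centre of its underside

How it is judged:
By the outcome, as a careful person would: the job done as asked, in the order asked, and still so for the second after the job is handed in, with the robot touching nothing.
It also fails if it takes over 58 s, if anything falls off the work surface, if the arm or the gripper's body presses on something with over 40 N, if the wrist force passes 120 N, or if a joint passes its speed limit or range.

## Working session

There is one attempt and no reset: what is moved stays moved. The work goes in short steps, Python scripts to look and compute and a shell command to move; the robot and the scene stay as the last step left them, time stands still between calls to the robot, and variables do not carry over. Pictures are saved under pics/ and viewed, at most 10 in all, crops included, and the job is handed in when it is done.

```bash
mkdir -p pics; python3 - <<'E'
from workcell import bot
import cv2
for c in("top","side"):
    cv2.imwrite(f"pics/{c}0.png",bot.get_image(c)[:,:,::-1])
    for n in("cartridge","foot","rail","bay","stored1","bottle","cups","scraper","driver","bracket"):
        print(c,n,[( [round(v) for v in d["xyz"]],round(d["score"],2)) for d in bot.tip_of(c,n)][:4])
s=bot.state();print(s["time_s"],s["ee_pos"],s["ee_rot"])
E
```

```text
top cartridge [([478, -211, -4], 0.8), ([494, -436, 3], 0.48), ([519, -183, 20], 0.19)]
top foot [([521, -182, 20], 0.92)]
top rail [([494, -439, 0], 0.69), ([615, -51, 0], 0.68), ([464, 222, -1], 0.18)]
top bay [([611, -11, 58], 0.54)]
top stored1 [([627, -151, 58], 0.77), ([616, -86, 58], 0.64), ([600, 56, 58], 0.59)]
top bottle [([472, 9, 2], 0.92)]
top cups [([462, 225, 3], 0.84)]
top scraper [([489, -439, 1], 0.92)]
top driver []
top bracket [([613, -9, 55], 0.32)]
side cartridge [([483, -212, -7], 0.9)]
side foot [([516, -183, 19], 0.7)]
side rail [([612, -48, -2], 0.85), ([622, -83, 57], 0.29)]
side bay [([609, -12, 55], 0.37)]
side stored1 [([622, -82, 62], 0.9), ([603, 61, 58], 0.68), ([629, -152, 57], 0.66)]
side bottle [([476, 9, 1], 0.88)]
side cups [([459, 223, -1], 0.69)]
side scraper [([491, -436, 2], 0.61)]
side driver [([486, 401, 1], 0.63)]
side bracket [([634, 326, 1], 0.7), ([614, -46, 1], 0.46)]
1.1 [165.41353536 602.71249135 303.88750043] [ 3.14156394e+00 -1.91535034e-05  2.87374543e+00]
```

View pics/top0.png

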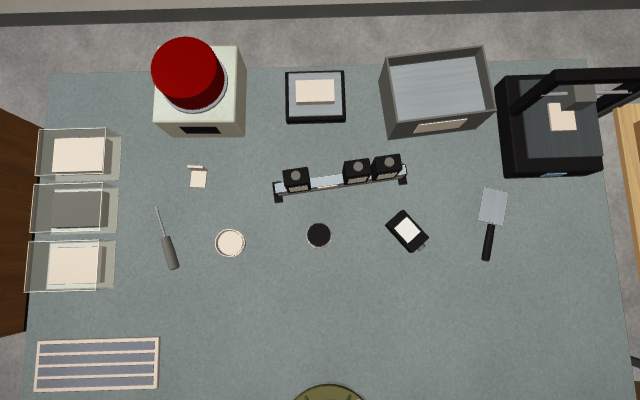

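View pics/side0.png

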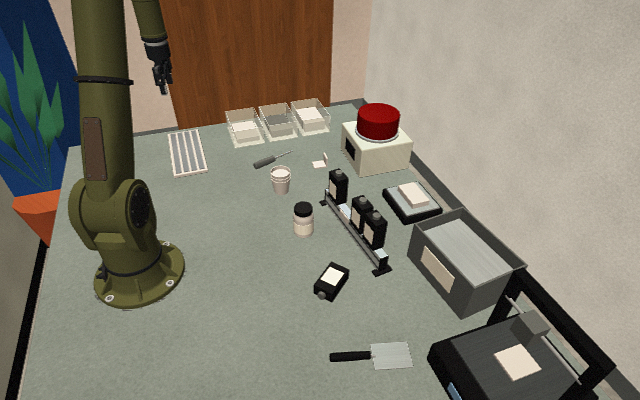

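The top view shows the cartridge at about (407,231), with its cap at the lower right (422,247). The rail runs from (278,190) to (405,172), and the empty bay is near (327,182). Next I refine the cartridge and rail poses.

```bash
cat > h.py <<'E'
from workcell import bot
import cv2, numpy as np
def P(cam):
    p=bot.camera_params(cam); K=np.array([[p["fx"],0,p["cx"]],[0,p["fy"],p["cy"]],[0,0,1.]])
    return K,np.array(p["rvec"],float),np.array(p["tvec"],float)
def onplane(cam,uv,z):
    K,r,t=P(cam); R=cv2.Rodrigues(r)[0]; uv=np.atleast_2d(uv).astype(float)
    d=np.c_[uv,np.ones(len(uv))]@np.linalg.inv(K).T@R; c=-R.T@t
    return c+d*((z-c[2])/d[:,2])[:,None]
def proj(cam,X):
    K,r,t=P(cam); return cv2.projectPoints(np.atleast_2d(X).astype(float),r,t,K,None)[0][:,0]
def crop(cam,u,v,w,h,s,name):
    im=bot.get_image(cam)[v:v+h,u:u+w,::-1]
    cv2.imwrite("pics/"+name,cv2.resize(im,None,fx=s,fy=s,interpolation=cv2.INTER_CUBIC))
E
python3 - <<'E'
from h import *
for c in("top","side"):
    im=bot.get_image(c); m=bot.masks_of(c,"cartridge")[0]["mask"]
    lab=(m&(im.min(2)>140)).astype(np.uint8)
    v,u=np.nonzero(lab); w=onplane(c,np.c_[u,v],38)[:,:2]
    r=cv2.minAreaRect(w.astype(np.float32)); print(c,len(u),"label",r,w.mean(0))
    v,u=np.nonzero(m); w=onplane(c,np.c_[u,v],38)[:,:2]
    print("all",cv2.minAreaRect(w.astype(np.float32)))
    for n in("stored1","cartridge","foot","bay"): print(n,[(np.round(d["xyz"],1),round(d["score"],2)) for d in bot.tip_of(c,n)][:3])
E
```

```text
top 352 label ((484.23883056640625, -211.25347900390625), (49.959007263183594, 43.867794036865234), 39.59126281738281) [ 483.9969221  -211.07941472]
all ((476.0619201660156, -211.3404083251953), (104.34977722167969, 63.32655715942383), 35.97105407714844)
stored1 [(array([599. ,  57.1,  58.5]), 0.92), (array([616.1, -85.4,  58.1]), 0.82), (array([ 626.1, -154.3,   56.2]), 0.76)]
cartridge [(array([ 479.8, -210.3,   -1.3]), 0.61)]
foot [(array([ 520. , -180.1,   19.4]), 0.61)]
bay [(array([613.1, -13. ,  59.1]), 0.43)]
side 248 label ((483.38311767578125, -211.70736694335938), (50.07002258300781, 43.36377716064453), 39.50846481323242) [ 483.0515511  -212.04317548]
all ((473.33355712890625, -228.396728515625), (123.57931518554688, 67.21688079833984), 40.11892318725586)
stored1 [(array([604.4,  59.8,  59.3]), 0.93), (array([ 628. , -154.4,   57.5]), 0.76), (array([617.7, -80.1,  60.3]), 0.71)]
cartridge [(array([ 483. , -211.8,   -6.3]), 0.84)]
foot [(array([ 516.9, -179.3,   20.4]), 0.85)]
bay [(array([606.6, -12.1,  59.3]), 0.45)]
```

```bash
python3 -m jog '[[-1,0.9,-0.8,0,-1.3],[-1,1.8,-1.6,0,-2.6],[-1,2.7,-2.4,0,-3.9],[-1,3.6,-3.2,0,-5.2],[-1,4.5,-4,0,-6.5],[-1,5.2,-4.7,0,-7.8],[-1,5.9,-5.4,0,-9.1],[-1,6.5,-6.1,0,-10.4],[-1,6.8,-7,0,-11.7],[-1,7,-8,0,-13],[-1,7.1,-9,0,-14.3],[-1,7.2,-10,0,-15.6]]' 20
```

```text
time_s: 2.7
ee_pos: [452.4, 214.5, 303.9]
ee_rot: [3.141, -0.0, 1.506]
wrist_force: [0.4, 0.3, 0.3]
opening: 1.0
grasp_force: 0.0
```

```bash
python3 -m jog '[[-1,0,-1,0,-1],[-1,0.1,-2,0,-2],[-1,0.1,-3,0,-3],[-1,0.1,-4,0,-4],[-1,0.1,-5,0,-5],[-1,0.1,-6,0,-6],[-1,0.1,-7,0,-7],[-1,0.1,-8,0,-8],[-1,0.1,-9,0,-9],[-1,0.1,-10,0,-9.6],[-1,0.1,-10.85,0,-9.6],[-1,0.1,-10.85,0,-9.6]]'; python3 -c "
from workcell import bot;s=bot.state();print(s['time_s'],s['ee_pos'],s['ee_rot'],s['joint_pos'])"
```

```text
time_s: 3.7
ee_pos: [454.4, -225.0, 304.5]
ee_rot: [3.137, 0.002, 0.666]
wrist_force: [0.2, -0.2, -0.1]
opening: 1.0
grasp_force: 0.0
3.7 [ 454.38383322 -224.97821734  304.52996914] [3.13702216e+00 2.43849556e-03 6.65570759e-01] [ 0.03087522  0.35708823  0.53009865  1.81265249 -0.20384653  1.02345301
 -0.26563785]
```

```bash
python3 -m jog '[[-1,0,0,-1,0],[-1,0,0,-2,0],[-1,0,0,-3,0],[-1,0,0,-4,0],[-1,0,0,-5,0],[-1,0,0,-5.45,0],[-1,0,0,-5.45,0],[-1,0,0,-5.45,0]]'; python3 -m jog '[[1,0,0,0,0],[1,0,0,0,0],[1,0,0,0,0],[1,0,0,0,0],[1,0,0,0,0],[1,0,0,0,0]]' 20
```

```text
time_s: 4.37
ee_pos: [455.6, -217.4, 85.5]
ee_rot: [-3.14, 0.001, 0.675]
wrist_force: [0.4, 0.6, 1.6]
opening: 1.001
grasp_force: 0.0
time_s: 4.87
ee_pos: [457.4, -218.6, 88.2]
ee_rot: [3.136, -0.002, 0.674]
wrist_force: [0.7, -2.7, 5.7]
opening: 0.684
grasp_force: 20.2
```

```bash
python3 -m jog '[[0.1,0,0,0,0],[0.1,0,0,0,0],[0.1,-0.2,-0.16,0,0],[0.1,-0.25,-0.2,0,0],[0.1,-0.25,-0.2,0,0],[1,-0.25,-0.2,0,0],[1,-0.25,-0.2,0,0],[1,-0.25,-0.2,0,0],[1,-0.25,-0.2,0,0]]' 20; python3 -m jog '[[1,0,0,0.5,0],[1,0,0,1,0],[1,0,0,1.5,0],[1,0,0,2,0],[1,0,0,2.5,0],[1,0,0,2.5,0],[1,0,0,2.5,0],[1,0,0,2.5,0]]'; python3 - <<'E'
from h import *
s=bot.state();print(s['ee_pos'],s['ee_rot'])
crop("side",250,180,160,130,5,"lift1.png")
E
```

```text
time_s: 5.62
ee_pos: [447.2, -226.0, 88.1]
ee_rot: [3.138, -0.002, 0.675]
wrist_force: [0.5, -0.3, 7.5]
opening: 0.682
grasp_force: 20.2
time_s: 6.28
ee_pos: [445.5, -224.8, 185.8]
ee_rot: [-3.141, -0.0, 0.675]
wrist_force: [-0.2, 0.8, -2.9]
opening: 0.679
grasp_force: 23.0
[ 445.49778723 -224.82141693  185.814521  ] [-3.14108080e+00 -4.35913827e-04  6.75359185e-01]
```

View pics/lift1.png

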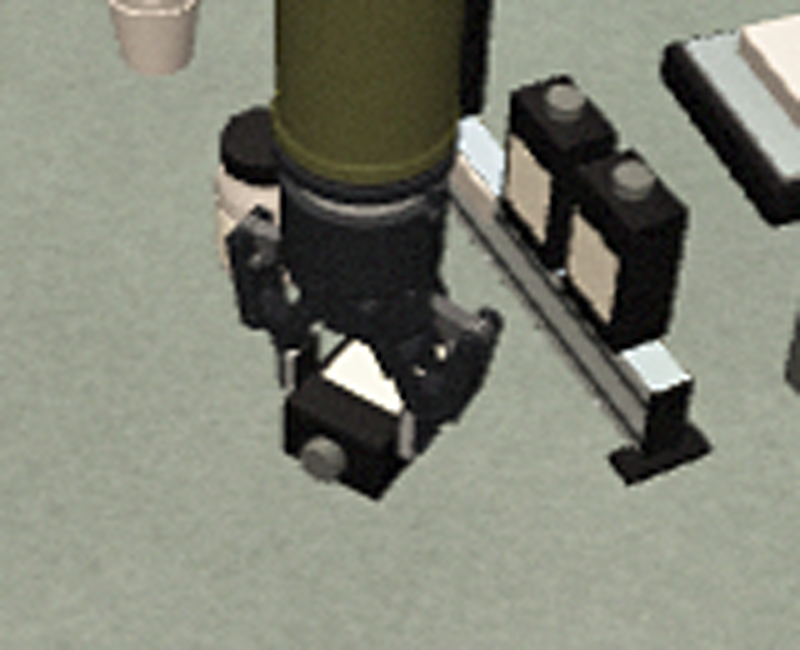

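The cartridge is held roughly level, cap end toward the camera at about (322,458) in the crop. It doesn't swing under 20 N. I'll see whether the closure target can ease the grip enough for gravity to swing the foot down.

```bash
python3 -m jog '[[1,0,0,-0.5,0],[0,0,0,-0.9,0],[0,0,0,-0.9,0],[0,0,0,-0.9,0]]' 20|egrep 'pos|op|gr|wr'; python3 -m jog '[[-0.25,0,0,0,0],[-0.25,0,0,0,0]]'|egrep 'op|gr|wr';python3 -m jog '[[-0.3,0,0,0,0],[-0.3,0,0,0,0]]'|egrep 'op|gr|wr'; python3 -m jog '[[-0.33,0,0,0,0],[-0.33,0,0,0,0]]'|egrep 'op|gr|wr'
```

```text
ee_pos: [444.9, -225.1, 148.7]
wrist_force: [0.7, -0.4, -2.3]
opening: 0.677
grasp_force: 23.0
wrist_force: [0.5, 0.2, -2.6]
opening: 0.682
grasp_force: 23.0
wrist_force: [-0.9, 0.0, -3.1]
opening: 0.679
grasp_force: 23.0
wrist_force: [0.1, 1.0, -2.9]
opening: 0.678
grasp_force: 23.0
```

```bash
cat >> h.py <<'E'
def tilt():
    for c in("side","top"):
        print(c,[[(n,np.round(d["xyz"]),round(d["score"],2)) for d in bot.tip_of(c,n)][:2] for n in("cartridge","foot")])
E
python3 -c "
from h import *
for c in('side','top'): bot.get_image(c)
tilt();s=bot.state();print(s['ft_torque'],s['time_s'])"
python3 -m jog '[[-0.35,0,0,0,0],[-0.35,0,0,0,0]]'|egrep 'op|gr|wr'; python3 -m jog '[[-0.365,0,0,0,0],[-0.365,0,0,0,0]]'|egrep 'op|gr|wr'
python3 -c "
from h import *
for c in('side','top'): bot.get_image(c)
tilt();s=bot.state();print(s['ft_torque'],s['time_s'])"
```

```text
side [[('cartridge', array([ 466., -210.,   54.]), 0.87), ('cartridge', array([ 493., -436.,    4.]), 0.71)], []]
top [[('cartridge', array([ 465., -214.,   54.]), 0.94)], [('foot', array([ 506., -187.,   79.]), 0.8)]]
[-0.0433932   0.08767245  0.01476195] 7.4667
wrist_force: [0.4, 0.9, -2.7]
opening: 0.682
grasp_force: 23.0
wrist_force: [-0.1, 0.4, 0.0]
opening: 0.682
grasp_force: 0.0
side [[('cartridge', array([ 458., -218.,   12.]), 0.73)], [('foot', array([ 495., -184.,   20.]), 0.92)]]
top [[('cartridge', array([ 450., -220.,   -3.]), 0.59)], [('foot', array([ 492., -189.,   18.]), 0.9)]]
[-0.02079537  0.02880143 -0.08061294] 8.1
```

```bash
python3 -m jog '[[-1,0,0,1,0],[-1,-1,-0.8,2,0],[-1,-2,-1.5,3,0],[-1,-2,-1.5,3,0],[-1,-2,-1.5,3,0]]' |egrep 'pos'; cat >> h.py <<'E'
def label():
  o=[]
  for c in("top","side"):
    im=bot.get_image(c); M=bot.masks_of(c,"cartridge")
    m=max(M,key=lambda d:d["score"])["mask"]
    lab=m&(im.min(2)>140); v,u=np.nonzero(lab); w=onplane(c,np.c_[u,v],38)[:,:2]
    r=cv2.minAreaRect(w.astype(np.float32)); print(c,len(u),np.round(r[0],1),np.round(r[1],1),round(r[2],1))
E
python3 -c "
from h import *
label();tilt();s=bot.state();print(s['ee_pos'],s['ee_rot'][2],s['time_s'])
crop('side',250,180,160,130,5,'drop.png')"
```

```text
ee_pos: [361.7, -290.4, 274.4]
top 357 [ 453.9 -217. ] [49.8 43.7] 37.6
side 248 [ 458.9 -229.8] [53.6 68.2] 28.6
side [[], [('foot', array([ 489., -187.,   20.]), 0.7)]]
top [[('cartridge', array([ 451., -216.,   -4.]), 0.77)], [('foot', array([ 491., -188.,   17.]), 0.76)]]
[ 366.43132146 -284.55910757  268.88923529] 0.6764977029363786 8.9167
```

View pics/drop.png

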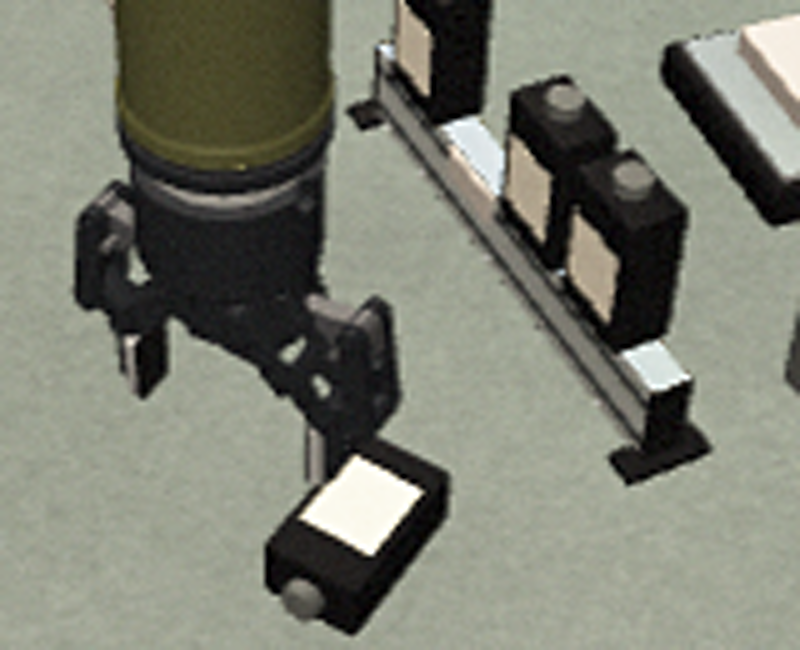

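```bash
python3 -m jog '[[-1,0.6,0.4,-0.8,0],[-1,1.13,0.87,-1.6,0],[-1,1.13,0.87,-2.5,0],[-1,1.13,0.87,-3.4,0],[-1,1.13,0.87,-4.1,0],[-1,1.13,0.87,-4.42,0],[-1,1.13,0.87,-4.42,0],[-1,1.13,0.87,-4.42,0],[-1,1.13,0.87,-4.42,0],[-1,1.13,0.87,-4.42,0]]' |egrep 'pos'; python3 -m jog '[[1,0,0,0,0],[1,0,0,0,0],[1,0,0,0,0],[1,0,0,0,0],[1,0,0,0,0],[1,0,0,0,0]]' 20|egrep 'pos|op|gr|wr'; python3 -m jog '[[1,0,0,0.3,0],[1,0,0,0.6,0],[1,0,0,0.9,0],[1,0,0,1.2,0],[1,0,0,1.5,0],[1,0,0,1.8,0],[1,0,0,2.1,0],[1,0,0,2.1,0],[1,0,0,2.1,0],[1,0,0,2.1,0]]'; python3 - <<'E'
from h import *
crop("side",250,180,160,130,5,"lift2.png");tilt()
print(bot.state()['ft_torque'])
E
```

```text
ee_pos: [411.6, -251.0, 94.2]
ee_pos: [411.3, -250.7, 94.0]
wrist_force: [-1.7, 0.5, 7.8]
opening: 0.671
grasp_force: 19.9
time_s: 11.13
ee_pos: [410.7, -250.3, 176.6]
ee_rot: [-3.141, 0.0, 0.675]
wrist_force: [0.7, 0.1, -3.5]
opening: 0.666
grasp_force: 22.8
side [[('cartridge', array([ 448., -225.,   68.]), 0.86)], [('foot', array([ 483., -188.,   86.]), 0.78)]]
top [[('cartridge', array([ 451., -216.,   -4.]), 0.77)], [('foot', array([ 491., -188.,   17.]), 0.76)]]
[-0.08910522  0.12113886 -0.01079614]
```

View pics/lift2.png

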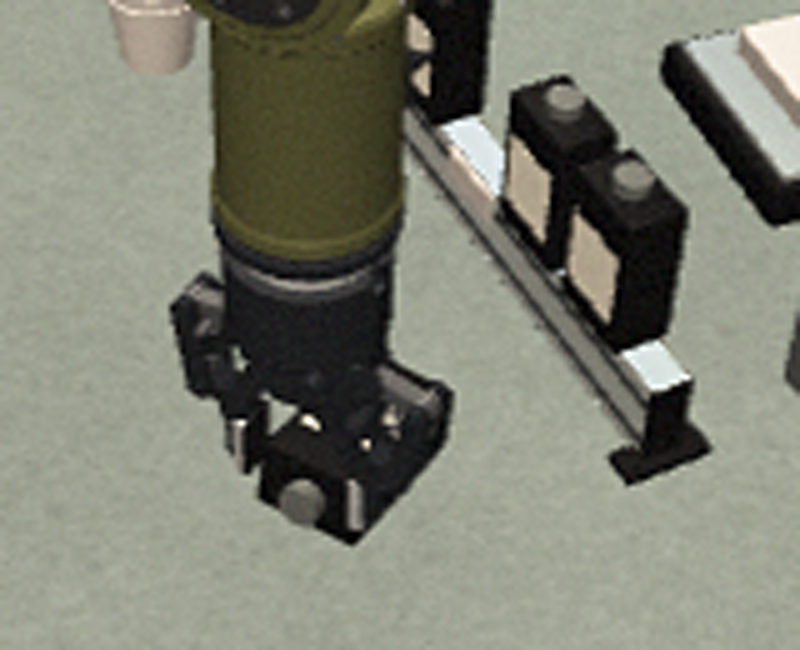

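The cartridge is still level, so the pads hold it torsionally even with a 6 mm overlap. I'll use the fixed rail's free end as a lever. Holding the cartridge level with its foot toward the rail end, I'll push the lower part of the foot against the top edge to rotate it in the pads. First I regrip nearer its middle.

```bash
python3 -m jog '[[1,0,0,-0.8,0],[1,0,0,-1.6,0],[1,0,0,-2.1,0],[1,0,0,-2.1,0],[-0.8,0,0,-2.1,0],[-0.8,0,0,-2.1,0],[-0.8,0.3,0.2,-2.2,0],[-0.8,0.55,0.43,-2.2,0],[-0.8,0.55,0.43,-2.2,0],[1,0.55,0.43,-2.2,0],[1,0.55,0.43,-2.2,0],[1,0.55,0.43,-2.2,0]]' 20|egrep 'pos|op|gr|wr'; python3 -m jog '[[1,0,0,0,0],[1,0,0,0,0],[1,0,0,0,0],[1,0,0,0,0]]'|egrep 'pos|op|gr|wr'
python3 - <<'E'
from h import *
label();tilt()
print(bot.state()['time_s'])
E
```

```text
ee_pos: [433.2, -233.4, 89.5]
wrist_force: [1.2, 2.9, 2.9]
opening: 0.673
grasp_force: 22.4
ee_pos: [433.2, -233.4, 89.5]
wrist_force: [2.2, 3.1, 6.2]
opening: 0.673
grasp_force: 22.8
top 234 [ 452.8 -209.6] [37.7 58.8] 38.6
side 98 [ 442.1 -226.4] [24.9 43.5] 39.2
side [[('cartridge', array([ 452., -218.,   -4.]), 0.95)], []]
top [[('cartridge', array([ 450., -220.,   -5.]), 0.74)], [('foot', array([ 488., -190.,   21.]), 0.86)]]
13.1167
```

```bash
python3 -m jog '[[1,0,-0.1,0.8,1],[1,0.2,-0.3,1.5,2],[1,0.8,-0.6,2,3],[1,1.5,-0.9,2.2,4],[1,2.2,-1.2,2.2,5],[1,2.9,-1.4,2.2,6],[1,3.6,-1.6,2.2,7],[1,4.3,-1.7,2.2,8],[1,4.9,-1.76,2.2,9],[1,5.27,-1.76,2,10],[1,5.27,-1.76,1.7,11],[1,5.27,-1.76,1.3,11.6]]'|egrep 'pos|rot|op|gr|wr';python3 -m jog '[[1,0,0,0,0],[1,0,0,0,0],[1,0,0,0,0]]'|egrep 'pos|rot|op|gr|wr'
python3 - <<'E'
from h import *
bot.get_image("top");bot.get_image("side")
tilt(); print(bot.state()['ee_pos'],bot.state()['time_s'])
crop("side",330,180,130,130,4.6,"pre.png")
E
```

```text
ee_pos: [644.3, -304.5, 140.2]
ee_rot: [3.141, 0.001, 1.692]
wrist_force: [-0.8, 0.4, -2.5]
opening: 0.675
grasp_force: 24.8
ee_pos: [643.4, -304.5, 141.3]
ee_rot: [-3.141, 0.0, 1.684]
wrist_force: [0.3, -0.8, -2.7]
opening: 0.671
grasp_force: 24.7
side [[('cartridge', array([ 644., -284.,   47.]), 0.98)], [('foot', array([ 636., -236.,   72.]), 0.91), ('foot', array([609., -14.,  56.]), 0.64)]]
top [[('cartridge', array([ 642., -283.,   48.]), 0.72)], [('foot', array([ 640., -236.,   73.]), 0.91)]]
[ 644.02589907 -303.91774392  141.85563368] 14.6667
```

View pics/pre.png

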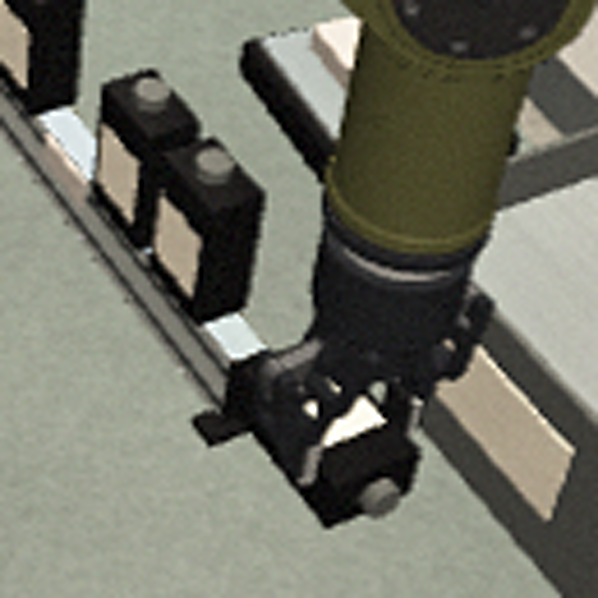

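```bash
python3 -m jog '[[1,-0.02,0.15,-0.08,0],[1,-0.04,0.3,-0.08,0],[1,-0.05,0.4,-0.08,0],[1,-0.06,0.5,-0.08,0],[1,-0.06,0.5,-0.08,0]]'|egrep 'pos|op|gr|wr';python3 -m jog '[[1,0,0.1,0,0],[1,-0.02,0.2,0,0],[1,-0.02,0.2,0,0]]'|egrep 'pos|op|gr|wr'
```

```text
ee_pos: [641.7, -282.1, 137.8]
wrist_force: [0.1, -0.7, -2.6]
opening: 0.674
grasp_force: 24.7
ee_pos: [641.0, -279.1, 139.0]
wrist_force: [1.2, -6.9, -2.6]
opening: 0.673
grasp_force: 24.7
```

```bash
python3 -m jog '[[1,0.01,-0.1,0,0],[1,0.01,-0.1,-0.1,0],[1,0,0,-0.1,0],[1,-0.01,0.1,-0.1,0],[1,-0.01,0.1,-0.1,0]]'|egrep 'pos|op|gr|wr';python3 -m jog '[[1,-0.01,0.06,0.08,0],[1,-0.02,0.12,0.2,0],[1,-0.03,0.2,0.32,0],[1,-0.04,0.28,0.44,0],[1,-0.04,0.28,0.44,0]]'|egrep 'pos|op|gr|wr';python3 - <<'E'
from h import *
bot.get_image("top");bot.get_image("side")
tilt(); print(bot.state()['time_s'])
E
```

```text
ee_pos: [640.0, -278.2, 135.2]
wrist_force: [0.8, -15.6, -2.4]
opening: 0.675
grasp_force: 24.9
ee_pos: [638.6, -264.4, 153.3]
wrist_force: [0.2, -9.2, 1.9]
opening: 0.669
grasp_force: 24.6
side [[('cartridge', array([ 640., -264.,   53.]), 0.92)], [('foot', array([636., 324.,  -0.]), 0.24)]]
top [[('cartridge', array([ 639., -263.,   56.]), 0.91)], [('foot', array([ 637., -211.,   63.]), 0.81), ('foot', array([ 638., -261.,   55.]), 0.16)]]
16.5167
```

It rotates: about 13° so far. I'll continue along the arc.

```bash
python3 -m jog '[[1,-0.01,0.1,0.12,0],[1,-0.02,0.2,0.23,0],[1,-0.04,0.31,0.32,0],[1,-0.05,0.42,0.4,0],[1,-0.05,0.42,0.4,0]]'|egrep 'pos|op|gr|wr';python3 -m jog '[[1,-0.01,0.12,0.08,0],[1,-0.02,0.24,0.15,0],[1,-0.04,0.36,0.21,0],[1,-0.05,0.46,0.26,0],[1,-0.05,0.46,0.26,0]]'|egrep 'pos|op|gr|wr';python3 - <<'E'
from h import *
bot.get_image("top");bot.get_image("side")
tilt(); print(bot.state()['time_s'])
crop("side",320,180,130,130,4.6,"rot.png")
E
```

```text
ee_pos: [636.7, -245.3, 168.6]
wrist_force: [-0.2, -6.1, 1.2]
opening: 0.673
grasp_force: 23.5
ee_pos: [634.7, -224.9, 178.5]
wrist_force: [-1.4, -4.4, 2.0]
opening: 0.67
grasp_force: 22.5
side [[('cartridge', array([ 639., -250.,   86.]), 0.6)], [('foot', array([ 632., -204.,   64.]), 0.81)]]
top [[('cartridge', array([ 638., -250.,   86.]), 0.92), ('cartridge', array([473.,  10.,  -1.]), 0.69)], [('foot', array([ 637., -208.,   66.]), 0.89)]]
17.65
```

View pics/rot.png

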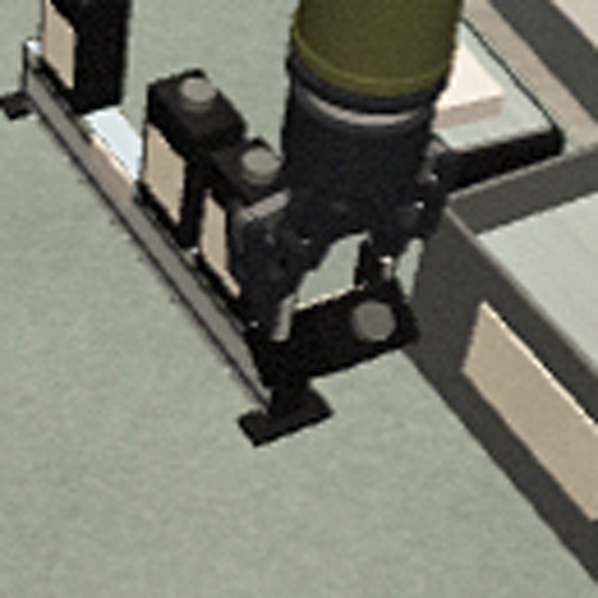

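Tilt is now about 47°, with the foot on the rail end's top edge. A little more rotation, then I lift away, back off, and see how much tilt there is.

```bash
python3 -m jog '[[1,-0.01,0.12,0.05,0],[1,-0.02,0.24,0.1,0],[1,-0.04,0.38,0.14,0],[1,-0.04,0.38,0.14,0]]'|egrep 'pos|op|gr|wr';python3 -m jog '[[1,0,0,0.4,0],[1,0,0,0.8,0],[1,0.05,-0.6,0.8,0],[1,0.15,-1.4,0.8,0],[1,0.25,-2.2,0.8,0],[1,0.3,-2.6,0.8,0],[1,0.3,-2.6,0.8,0],[1,0.3,-2.6,0.8,0]]'|egrep 'pos|op|gr|wr';python3 - <<'E'
from h import *
bot.get_image("top");bot.get_image("side")
tilt(); print(bot.state()['ee_pos'],bot.state()['time_s'])
E
```

```text
ee_pos: [633.0, -208.3, 183.6]
wrist_force: [-1.1, -2.4, 2.0]
opening: 0.674
grasp_force: 22.3
ee_pos: [644.5, -313.8, 214.1]
wrist_force: [0.0, 0.8, -3.2]
opening: 0.669
grasp_force: 22.9
side [[('cartridge', array([ 647., -340.,  126.]), 0.84)], [('foot', array([ 644., -301.,  101.]), 0.75)]]
top [[('cartridge', array([ 629., -151.,   56.]), 0.6), ('cartridge', array([ 648., -342.,  126.]), 0.57)], []]
[ 645.41654776 -312.61782676  215.50984483] 19.0
```

```bash
python3 -m jog '[[1,0.04,-0.35,-0.7,0],[1,0.08,-0.7,-1.4,0],[1,0.08,-0.7,-1.9,0],[1,0.08,-0.7,-2.1,0],[1,0.08,-0.7,-2.1,0],[1,0.08,-0.7,-2.1,0]]'|egrep 'pos|op|gr|wr';python3 -m jog '[[1,0,0,-0.1,0],[1,0,0,-0.15,0],[1,0,0,-0.15,0]]'|egrep 'pos|op|gr|wr'
```

```text
ee_pos: [648.9, -341.2, 132.0]
wrist_force: [0.9, 0.1, -2.7]
opening: 0.672
grasp_force: 22.9
ee_pos: [648.6, -342.0, 126.3]
wrist_force: [-0.1, -0.1, -3.8]
opening: 0.673
grasp_force: 23.0
```

```bash
python3 -m jog '[[1,0,0,-0.05,0],[1,0,0,-0.1,0],[1,0,0,-0.1,0]]'|egrep 'pos|wr';python3 -m jog '[[1,0,0.1,-0.1,0],[1,-0.03,0.25,-0.1,0],[1,-0.05,0.4,-0.12,0],[1,-0.05,0.4,-0.12,0]]'|egrep 'pos|wr'
```

```text
ee_pos: [648.9, -343.4, 125.6]
wrist_force: [-4.2, 3.0, 14.9]
ee_pos: [647.4, -327.4, 120.8]
wrist_force: [-3.4, -0.3, 13.9]
```

```bash
python3 -m jog '[[1,-0.02,0.15,0,0],[1,-0.04,0.3,0,0],[1,-0.06,0.5,0,0],[1,-0.08,0.7,0,0],[1,-0.08,0.7,0,0]]'|egrep 'pos|wr';python3 - <<'E'
from h import *
bot.get_image("top");bot.get_image("side")
tilt(); print(bot.state()['ee_pos'],bot.state()['time_s'])
E
```

```text
ee_pos: [643.6, -296.7, 117.8]
wrist_force: [-1.1, -1.4, 9.6]
side [[('cartridge', array([ 653., -339.,   42.]), 0.62), ('cartridge', array([ 627., -153.,   56.]), 0.44)], [('foot', array([ 645., -310.,    3.]), 0.78)]]
top [[('cartridge', array([ 648., -334.,   43.]), 0.8), ('cartridge', array([642., 320.,   1.]), 0.51)], [('foot', array([ 648., -309.,    6.]), 0.48)]]
[ 643.64304668 -297.00675232  117.8666475 ] 21.05
```

```bash
python3 -m jog '[[1,-0.02,0.15,0,0],[1,-0.03,0.3,-0.05,0],[1,-0.04,0.4,-0.08,0],[1,-0.04,0.4,-0.1,0],[1,-0.04,0.4,-0.1,0]]'|egrep 'pos|wr';python3 - <<'E'
from h import *
bot.get_image("top");bot.get_image("side")
tilt(); print(bot.state()['ee_pos'],bot.state()['time_s'])
crop("side",300,180,150,120,4.6,"up.png")
E
```

```text
ee_pos: [641.8, -281.7, 114.2]
wrist_force: [-1.3, -1.2, 10.5]
side [[('cartridge', array([ 650., -323.,   41.]), 0.65)], [('foot', array([ 644., -301.,    3.]), 0.68)]]
top [[('cartridge', array([641., 320.,  -1.]), 0.23)], [('foot', array([ 645., -303.,    3.]), 0.46)]]
[ 641.83834994 -281.79056417  114.21184   ] 21.7667
```

View pics/up.png

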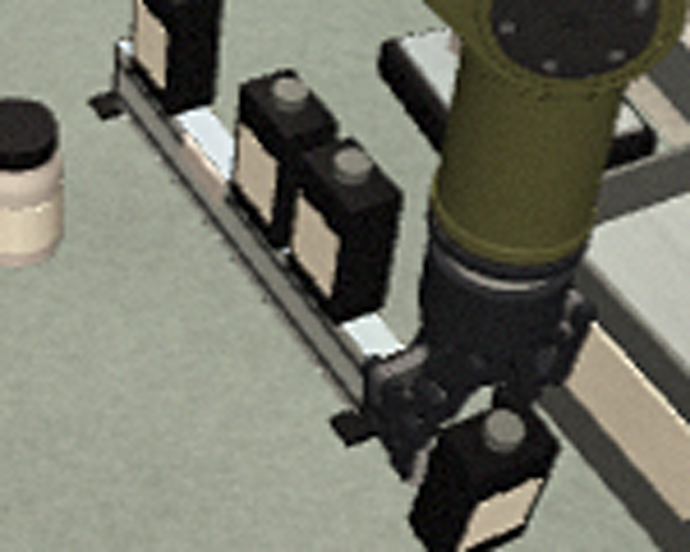

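The cartridge is nearly upright, cap up at crop (503,428), with the pads holding its rail-side edge. I release it to settle, then lift clear.

```bash
python3 -m jog '[[-0.6,0,0,0,0],[-0.8,0,0,0,0],[-1,0,0,0,0],[-1,0,0,0,0],[-1,0,0,0.8,0],[-1,0,0,1.6,0],[-1,0,0,2.4,0],[-1,-0.9,0.3,3,0],[-1,-1.8,0.6,3,0],[-1,-2.7,0.9,3,0],[-1,-2.7,0.9,3,0],[-1,-2.7,0.9,3,0]]'|egrep 'pos|wr';python3 - <<'E'
from h import *
for c in("top","side"):
    im=bot.get_image(c); M=[d for d in bot.masks_of(c,"cartridge")]
    for n in("foot","cartridge","stored1"): print(c,n,[(np.round(d["xyz"]),round(d["score"],2)) for d in bot.tip_of(c,n)][:4])
print(bot.state()['ee_pos'],bot.state()['time_s'])
im=np.hstack([cv2.resize(bot.get_image(c)[v:v+100,u:u+100,::-1],None,fx=4,fy=4,interpolation=cv2.INTER_CUBIC) for c,u,v in(("side",330,210),("top",370,120))])
cv2.imwrite("pics/stand.png",im)
E
```

```text
ee_pos: [531.2, -245.3, 232.8]
wrist_force: [1.3, 0.2, 0.5]
top foot [(array([ 647., -302.,   -1.]), 0.84), (array([642., 323.,   2.]), 0.64)]
top cartridge [(array([ 648., -318.,   46.]), 0.73), (array([599.,  57.,  58.]), 0.26)]
top stored1 [(array([ 625., -153.,   57.]), 0.96), (array([601.,  60.,  60.]), 0.82), (array([616., -86.,  58.]), 0.61)]
side foot [(array([ 643., -303.,    0.]), 0.58), (array([486., 404.,  -0.]), 0.21)]
side cartridge [(array([ 650., -320.,   43.]), 0.6)]
side stored1 [(array([602.,  59.,  57.]), 0.58), (array([ 626., -154.,   56.]), 0.52)]
[ 533.74957845 -246.40332598  232.3573477 ] 23.3167
```

View pics/stand.png

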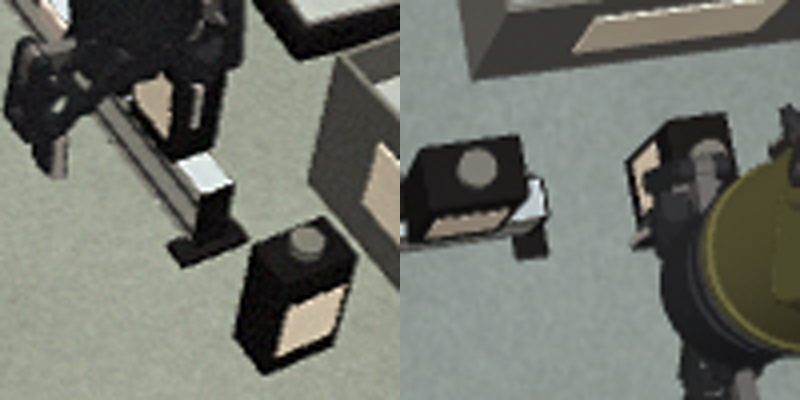

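The cartridge stands upright on the table, cap up. I'll clear the view, turn the tool 90° so it grips across the thickness, and measure precisely.

```bash
python3 -m jog '[[-1,-0.8,0.4,0.4,-1.4],[-1,-1.6,0.8,0.8,-2.8],[-1,-2.2,1.2,0.8,-4.2],[-1,-2.2,1.4,0.8,-5.6],[-1,-2.2,1.4,0.8,-7],[-1,-2.2,1.4,0.8,-8.4],[-1,-2.2,1.4,0.8,-9.8],[-1,-2.2,1.4,0.8,-11.2],[-1,-2.2,1.4,0.8,-12.6],[-1,-2.2,1.4,0.8,-14],[-1,-2.2,1.4,0.8,-15.4],[-1,-2.2,1.4,0.8,-16.8]]'|egrep 'pos|rot|wr';python3 - <<'E'
from h import *
im=bot.get_image("top"); bot.get_image("side"); tilt()
from workcell import bot as b
s=bot.state();print(s['ee_pos'],s['ee_rot'],s['time_s'])
# fit upright box: compare mask with silhouette
from scipy.optimize import minimize
ms={}
for c in("top","side"):
    M=bot.masks_of(c,"cartridge"); u0,v0=proj(c,[[646,-302,50]])[0]
    M=[d for d in M if d["mask"][int(v0),int(u0)]]
    if M: ms[c]=M[0]["mask"]; print(c,M[0]["score"],ms[c].sum())
a=np.linspace(0,2*np.pi,16,endpoint=False)
def hull(c,p):
    x,y,t=p; B=[[i*19,j*29,k] for i in(-1,1) for j in(-1,1) for k in(0,96)]+[[11*np.cos(q),11*np.sin(q),106] for q in a]
    R=np.array([[np.cos(t),-np.sin(t)],[np.sin(t),np.cos(t)]]); B=np.array(B,float); B[:,:2]=B[:,:2]@R.T+[x,y]
    h=cv2.convexHull(proj(c,B).astype(np.float32)); m=np.zeros((400,640),np.uint8)
    cv2.fillConvexPoly(m,np.round(h*16).astype(np.int32),1,shift=4); return m>0
for cs in (list(ms),)+tuple([c] for c in ms):
    f=lambda p:sum((hull(c,(p[0],p[1],p[2]/20))^ms[c]).sum() for c in cs)
    best=min((minimize(f,[646+i,-302+j,1.69*20+k],method="Nelder-Mead",options=dict(initial_simplex=np.array([646+i,-302+j,33.8+k])+np.array([[0,0,0],[6,0,0],[0,6,0],[0,0,3]]))) for i in(-4,2) for j in(-4,3) for k in(-2,1)),key=lambda r:r.fun)
    print(cs,best.x[:2],np.degrees(best.x[2]/20),best.fun)
E
```

```text
ee_pos: [445.5, -190.3, 264.8]
ee_rot: [3.142, -0.0, 0.215]
wrist_force: [-0.2, 0.2, -0.5]
side [[('cartridge', array([ 645., -321.,   45.]), 0.84)], [('foot', array([ 641., -300.,    2.]), 0.97)]]
top [[('cartridge', array([ 646., -319.,   43.]), 0.64)], [('foot', array([ 644., -302.,    2.]), 0.68)]]
[ 445.45660902 -190.27140199  264.72761216] [-3.14159010e+00 -1.43797190e-04  2.24286838e-01] 24.7167
top 0.77 700
side 0.81 842
['top', 'side'] [ 645.05211176 -303.23271681] 108.42853798961615 164.0
['top'] [ 644.14653427 -302.98932312] 108.39760233786764 81.0Traceback (most recent call last):
  File "<stdin>", line 20, in <module>
  File "<stdin>", line 20, in <genexpr>
    res = _minimize_neldermead(fun, x0, args, callback, bounds=bounds,
                               **options)
    fsim[j] = func(sim[j])
              ~~~~^^^^^^^^
    fx = function(np.copy(x), *(wrapper_args + args))
  File "<stdin>", line 19, in <lambda>
  File "<stdin>", line 19, in <genexpr>
  File "<stdin>", line 16, in hull
  File "h.py", line 11, in proj
    K,r,t=P(cam); return cv2.projectPoints(np.atleast_2d(X).astype(float),r,t,K,None)[0][:,0]
          ~^^^^^
  File "h.py", line 4, in P
    p=bot.camera_params(cam); K=np.array([[p["fx"],0,p["cx"]],[0,p["fy"],p["cy"]],[0,0,1.]])
ValueError: time passes only in moves, steps and waits
```

```bash
python3 -m jog '[[-1,0.8,-0.45,0,0],[-1,1.6,-0.9,0,0],[-1,2.4,-1.35,0,0],[-1,3.2,-1.8,0,0],[-1,4,-2.25,0,0],[-1,4.7,-2.65,0,0],[-1,4.98,-2.82,0,0],[-1,4.98,-2.82,0,0],[-1,4.98,-2.82,-0.8,0],[-1,4.98,-2.82,-1.6,0],[-1,4.98,-2.82,-1.6,0],[-1,4.98,-2.82,-1.6,0]]'|egrep 'pos|rot|wr'; python3 -m jog '[[-1,0,0,-0.7,0],[-1,0,0,-1.4,0],[-1,0,0,-2,0],[-1,0,0,-2,0],[-1,0,0,-2,0],[-0.2,0,0,-2,0],[0,0,0,-2,0],[1,0,0,-2,0],[1,0,0,-2,0],[1,0,0,-2,0],[1,0,0,-2,0],[1,0,0,-2,0]]' 40|egrep 'pos|rot|wr|op|gr'
```

```text
ee_pos: [643.4, -302.1, 199.5]
ee_rot: [-3.139, 0.003, 0.221]
wrist_force: [0.9, 0.0, 0.0]
ee_pos: [645.0, -303.4, 122.4]
ee_rot: [3.141, -0.002, 0.221]
wrist_force: [-1.3, 1.1, 8.0]
opening: 0.453
grasp_force: 37.5
```

```bash
python3 -m jog '[[1,0,0,0.5,0],[1,0,0,1.3,0],[1,0,0,2.2,0],[1,0,0,3.1,1],[1,0,0,4,2.2],[1,0,0.2,4.6,3.5],[1,0,0.8,4.6,4.9],[1,-0.1,1.6,4.6,6.3],[1,-0.2,2.4,4.6,7.7],[1,-0.3,3.2,4.6,9.1],[1,-0.4,4,4.6,10.5],[1,-0.5,4.7,4.6,11.9]]' |egrep 'pos|rot|wr|op|gr';python3 -m jog '[[1,-0.1,0.7,0,1.3],[1,-0.2,1.4,0,2.6],[1,-0.3,2.1,0,3.9],[1,-0.38,2.57,0,4.9],[1,-0.38,2.57,0,4.9],[1,-0.38,2.57,0,4.9],[1,-0.38,2.57,0,4.9]]' |egrep 'pos|rot|wr|op|gr'
python3 - <<'E'
from h import *
for c in("top","side"):
    bot.get_image(c)
    for n in("foot","cartridge","bay","stored1","rail"): print(c,n,[(np.round(d["xyz"]),round(d["score"],2)) for d in bot.tip_of(c,n)][:4])
s=bot.state();print(s['ee_pos'],s['ee_rot'],s['time_s'])
E
```

```text
ee_pos: [623.9, -112.7, 304.7]
ee_rot: [-3.141, -0.001, 1.266]
wrist_force: [0.4, 1.1, -2.3]
opening: 0.452
grasp_force: 39.5
ee_pos: [609.3, -13.3, 304.7]
ee_rot: [-3.141, 0.001, 1.685]
wrist_force: [-0.5, 0.2, -3.1]
opening: 0.46
grasp_force: 39.5
top foot []
top cartridge []
top bay []
top stored1 [(array([ 629., -150.,   57.]), 0.59)]
top rail []
side foot [(array([610., -16., 184.]), 0.57)]
side cartridge [(array([628., -14., 226.]), 0.76)]
side bay [(array([610., -15.,  60.]), 0.6)]
side stored1 [(array([ 624., -152.,   58.]), 0.78), (array([602.,  58.,  58.]), 0.78), (array([617., -82.,  58.]), 0.56)]
side rail [(array([615., -48.,  -0.]), 0.8)]
[609.41812594 -12.38076939 304.65445958] [-3.14152187e+00  4.27702760e-06  1.68676890e+00] 29.0
```

```bash
python3 -m jog '[[1,0,0,-0.6,0],[1,0,0,-1.2,0],[1,0,0,-1.8,0],[1,0,0,-2.2,0],[1,0,0,-2.35,0],[1,0,0,-2.35,0],[1,0,0,-2.35,0]]' |egrep 'pos|wr'
python3 - <<'E'
from h import *
bot.get_image("side")
for k in range(2):
  for n in("foot","cartridge","bay","stored1"): print(n,[(np.round(d["xyz"],1),round(d["score"],2)) for d in bot.tip_of("side",n)][:4])
  bot.get_image("side")
crop("side",300,140,110,110,5,"pl.png")
print(np.round((proj("side",[[610,-12.6,60],[609.4,-12.5,90]])-[300,140])*5))
E
```

```text
ee_pos: [609.8, -12.3, 211.3]
wrist_force: [0.3, -0.2, -2.5]
foot [(array([610.5, -14.6,  55.8]), 0.66), (array([611.6, -13.2,  89.4]), 0.6)]
cartridge [(array([629.2, -12.6, 132.9]), 0.67)]
bay [(array([608. , -13.8,  55.4]), 0.41)]
stored1 [(array([620.6, -81.7,  58.3]), 0.83), (array([ 627.5, -152.2,   54.5]), 0.64), (array([602.9,  59.2,  59.2]), 0.56), (array([ 492.6, -433.8,    5.1]), 0.16)]
foot [(array([608.2, -12.9,  87.9]), 0.61)]
cartridge [(array([631.5, -12.6, 133.1]), 0.58)]
bay [(array([607.8, -13.4,  58.1]), 0.46)]
stored1 [(array([621.2, -81.3,  57. ]), 0.71), (array([ 624.8, -154.7,   55.2]), 0.66), (array([603. ,  60.3,  57.2]), 0.63)]
[[238. 357.]
 [240. 320.]]
```

View pics/pl.png

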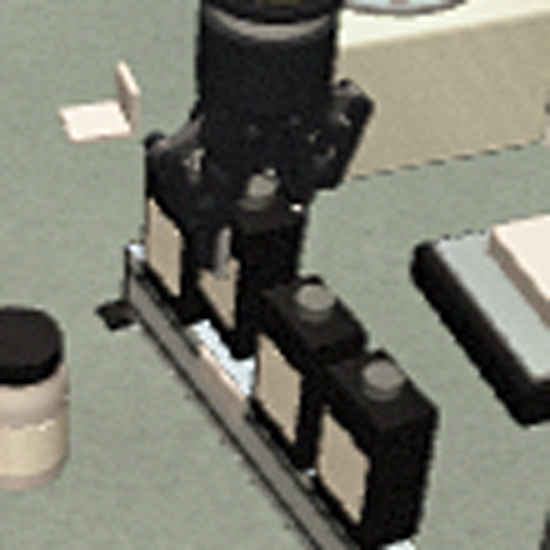

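The held cartridge hangs over the bay between its neighbours, its cap at about crop (263,188). The stored caps are at (318,302) and (380,380). I can check the alignment numerically from these caps.

```bash
python3 - <<'E'
from h import *
im=bot.get_image("side").astype(float)
def cap(u,v,z):
    # grey top disc centroid around guess
    y0,x0=int(v)-6,int(u)-7; p=im[y0:y0+13,x0:x0+15].mean(2)
    w=((p>85)&(p<190)).astype(np.uint8); n,l,st,ce=cv2.connectedComponentsWithStats(w); k=1+np.argmax(st[1:,4])
    c=ce[k]+[x0,y0]; print(c,st[k],np.round(onplane("side",c,z)[0],1)); 
cap(300+263/5,140+186/5,211.3-120.5+103)
cap(300+318/5,140+300/5,163)
cap(300+380/5,140+378/5,163)
cap(300+318/5,140+300/5,163)
print(np.round((proj("side",[[602,58.5,166]])-[300,140])*5))
E
```

```text
[351.95454545 176.81818182] [ 5  3  5  6 22] [613.  -15.6 193.8]
[365.32894737 197.59210526] [ 3  0 12  9 76] [628.9 -78.3 163. ]
[378.38157895 212.80263158] [ 4  0 11  9 76] [ 635.7 -146.7  163. ]
[365.32894737 197.59210526] [ 3  0 12  9 76] [628.9 -78.3 163. ]
[[191. 153.]]
```

```bash
python3 - <<'E'
from h import *
for u,v,z in((263,188,191.8),(318,302,161),(380,380,161)): print(np.round(onplane("side",[300+u/5,140+v/5],z)[0],1))
E
```

```text
[614.5 -17.2 191.8]
[620.5 -85.7 161. ]
[ 625.4 -154.1  161. ]
```

```bash
python3 -m jog '[[1,-0.03,0.01,-0.3,0],[1,-0.03,0.01,-0.55,0],[1,-0.03,0.01,-0.68,0],[1,-0.03,0.01,-0.68,0],[1,-0.03,0.01,-0.68,0]]' |egrep 'pos|wr'; python3 -m jog '[[1,0,0,-0.04,0],[1,0,0,-0.07,0],[1,0,0,-0.07,0]]' |egrep 'pos|wr'
```

```text
ee_pos: [608.1, -12.0, 183.0]
wrist_force: [-0.3, 0.4, -2.3]
ee_pos: [608.4, -11.7, 182.0]
wrist_force: [-3.2, 0.9, 8.2]
```

```bash
python3 - <<'E'
from h import *
a={n:[] for n in("foot","cartridge")}
for k in range(4):
  bot.get_image("side")
  for n in a: a[n]+=[np.round(d["xyz"],1).tolist() for d in bot.tip_of("side",n) if abs(d["xyz"][1]+12)<15][:1]
print(a)
E
python3 -m jog '[[1,0,0,0.03,0],[1,0,0,0.03,0],[-0.1,0,0,0.03,0],[-0.4,0,0,0.03,0],[-1,0,0,0.03,0],[-1,0,0,0.03,0],[-1,0,0,0.03,0],[-1,0,0,0.5,0],[-1,0,0,1.2,0],[-1,0,0,2,0],[-1,0,0,2.8,0],[-1,0,0,3.2,0]]' |egrep 'pos|wr|op'; python3 -m jog '[[-1,-0.9,0,0.3,0],[-1,-1.8,0,0.3,0],[-1,-2.7,0,0.3,0],[-1,-3.4,0.9,0.3,0],[-1,-3.8,1.8,0.3,0],[-1,-4,2.7,0.3,0],[-1,-4,3.6,0.3,0],[-1,-4,4.5,0.3,0],[-1,-4,5,0.3,0],[-1,-4,5,0.3,0]]' |egrep 'pos|wr|op|time'
python3 - <<'E'
from h import *
for c in("top","side"):
  for k in range(3):
    bot.get_image(c); print(c,[(np.round(d["xyz"],1).tolist(),round(d["score"],2)) for d in bot.tip_of(c,"stored1")][:5],[np.round(d["xyz"],1).tolist() for d in bot.tip_of(c,"foot")][:2],[np.round(d["xyz"],1).tolist() for d in bot.tip_of(c,"bay")][:1])
E
```

```text
{'foot': [[611.1, -13.2, 59.5], [607.0, -11.9, 60.5], [608.9, -9.7, 57.3], [610.7, -9.2, 57.9]], 'cartridge': [[627.2, -10.9, 102.7], [629.8, -12.1, 100.1], [625.3, -14.8, 103.9], [626.0, -9.6, 100.7]]}
ee_pos: [609.1, -12.1, 312.8]
wrist_force: [0.8, 0.1, 0.1]
opening: 0.999
time_s: 33.33
ee_pos: [447.4, 193.5, 320.7]
wrist_force: [0.1, 0.2, -0.1]
opening: 1.0
top [([626.3, -154.0, 58.7], 0.77), ([614.4, -85.1, 59.2], 0.74), ([599.7, 57.4, 57.8], 0.56)] [[611.3, -11.2, 61.4]] [[617.1, -49.5, -0.9]]
top [([619.4, -84.8, 60.1], 0.97), ([597.9, 57.8, 60.7], 0.79), ([628.4, -150.4, 56.0], 0.66)] [[612.6, -13.2, 61.8]] []
top [([596.9, 56.9, 62.7], 0.65), ([624.7, -154.3, 57.4], 0.63), ([615.0, -48.2, -1.5], 0.38)] [[611.3, -11.3, 61.7], [461.2, 222.6, 1.6]] []
side [([601.0, 60.1, 60.6], 0.83), ([625.6, -152.8, 56.9], 0.63), ([618.0, -79.8, 60.1], 0.58)] [[609.2, -13.2, 62.9]] [[608.8, -14.3, 59.3]]
side [([605.5, 58.4, 60.6], 0.97), ([621.9, -80.9, 56.0], 0.77)] [[609.3, -13.3, 59.5]] [[605.8, -12.8, 60.3]]
side [([624.3, -155.7, 57.0], 0.89), ([601.9, 57.8, 59.4], 0.78), ([620.0, -77.2, 56.4], 0.6)] [[471.8, 10.2, 2.1]] [[605.5, -13.0, 56.6]]
```

The cartridge stands released at about (610.7,-12.4); the bay, interpolated from the stored ones, is at (609,-12.4). As a final check I test whether its cap is collinear with the others and whether its mask is like theirs.

```bash
python3 - <<'E'
from h import *
G=dict(s1=(600.5,58.1),new=(610,-12.4),s2=(618,-82.5),s3=(626,-153.5))
for c in("top","side"):
    im=np.mean([bot.get_image(c).astype(float) for _ in range(3)],0).mean(2); r={}
    for n,(x,y) in G.items():
        # top-face quad only, shrunk, so background is excluded
        t=np.radians(6.7);R=np.array([[np.cos(t),-np.sin(t)],[np.sin(t),np.cos(t)]])
        ring=np.array([[15*np.cos(a),15*np.sin(a)] for a in np.linspace(0,6.28,24)])@R.T+[x,y]
        m=np.zeros(im.shape,np.uint8);h=cv2.convexHull(proj(c,np.vstack([np.c_[ring,np.full(24,166)],np.c_[ring,np.full(24,156)]])).astype(np.float32))
        cv2.fillConvexPoly(m,np.round(h).astype(np.int32),1)
        w=np.clip(im-60,0,60)*m; v,u=np.mgrid[:400,:640]
        r[n]=onplane(c,[(w*u).sum()/w.sum(),(w*v).sum()/w.sum()],163)[0][:2]
    print(c,{k:np.round(v,1).tolist() for k,v in r.items()},"ideal",np.round(r["s1"]+(r["s3"]-r["s1"])/3,1))
    # label edges: yaw of labels
    for n,(x,y) in G.items():
        u0,v0=proj(c,[[x-19,y-2,105]])[0]; p=bot.get_image(c)[int(v0)-25:int(v0)+25,int(u0)-25:int(u0)+25]
        g=(p.min(2)>120).astype(np.uint8); k,l,st,ce=cv2.connectedComponentsWithStats(g); i=l[25,25]
        if i: print(n,st[i],np.round(ce[i]-25,1),np.round(cv2.minAreaRect(np.argwhere(l==i)[:,::-1].astype(np.float32))[1:],1) if 0 else "")
print(bot.state()['time_s'])
E
```

```text
top {'s1': [602.7, 55.8], 'new': [610.0, -12.9], 's2': [619.0, -83.5], 's3': [627.1, -153.0]} ideal [610.8 -13.8]
side {'s1': [604.8, 60.8], 'new': [613.4, -10.5], 's2': [622.1, -80.9], 's3': [629.6, -151.7]} ideal [613.1 -10.1]
s1 [24 17  6 19 73] [1.4 1.1] 
new [23 18  6 18 61] [0.1 1. ] 
s2 [23 17  8 20 99] [1.4 1.1] 
s3 [ 22  16   9  21 111] [1.2 1. ] 
35.2333
```

Both cameras put the new cap within 1 mm of the ideal spot and in line with the others, and its label faces the front like theirs.

```bash
python3 -c "
from workcell import bot;print(bot.job_done())"
```

```text
the job is handed in; nothing more can be done
None
```

The cartridge stands upright in the empty bay with its cap up, about 1 mm from the bay's middle by both cameras and in line with the stored ones; I handed the job in at about 35 s, but it slipped from the gripper once early on and fell a few centimetres flat onto the bench.

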